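# Sort the stray sanding block out of the carton stack

### The job

A sanding block has been left in the middle of the stack of cartons: lift the two cartons above it off and set them down aside, then put that block squarely on top of the other sanding block. Stack the cartons again on the stack's bottom carton, with the loose single carton added, so that all four make one square column; leave the bottom carton and the lower block where they stand. Do not drop or tip anything, and leave the other things on the desk alone.

Things in the scene. Friction and masses are not known exactly. Their poses are not given: they have to be found in the camera images.
- carton_base: bottom carton of the stack, standing on the desk: flat closed carton, yellow top, pale speckled sides; 50 mm along its x, 75 mm along its y, 22 mm high; rigid, about 0.1 kg; origin at the centre of its underside, z up. Undersides in the stack: stray_block 22 mm up, carton_mid 48, carton_top 70; each up to 4 mm and 0.08 rad off the one below
- stray_block: the block to be taken out, between carton_base and carton_mid: sanding block, grey with a thin red-brown underside, a plain slab 59 mm along its x, 101 mm along its y, 26 mm high; rigid enough to grip, about 0.1 kg; origin at the centre of its underside, z up. It juts 4 mm past the cartons on its long sides
- carton_mid: carton directly on the stray block: flat closed carton, yellow top, pale speckled sides; 50 mm along its x, 75 mm along its y, 22 mm high; rigid, about 0.1 kg; origin at the centre of its underside, z up
- carton_top: carton on carton_mid, top of the stack: flat closed carton, yellow top, pale speckled sides; 50 mm along its x, 75 mm along its y, 22 mm high; rigid, about 0.1 kg; origin at the centre of its underside, z up. One grip across the 50 mm, over the seam of the two upper cartons, lifts both together
- lower_block: the other block, alone on the desk: sanding block, grey with a thin red-brown underside, a plain slab 59 mm along its x, 101 mm along its y, 26 mm high; rigid enough to grip, about 0.1 kg; origin at the centre of its underside, z up. It stays where it is
- carton_loose: the loose carton, alone on the desk: flat closed carton, yellow top, pale speckled sides; 50 mm along its x, 75 mm along its y, 22 mm high; rigid, about 0.1 kg; origin at the centre of its underside, z up
- glue: bystander, to be left alone: glue tube lying on the desk, 42 x 146 x 28 mm, long along its y; origin at the centre of its underside
- felt_marker: bystander, to be left alone: white and black marker pen lying on the desk, 17 x 135 x 16 mm, long along its y; origin at the centre of its underside
- tin: bystander, to be left alone: round tin, white lid over a red and white body, 63 mm in diameter, 34 mm high; origin at the centre of its underside
- webcam: bystander, to be left alone: black webcam on its folded clip, 55 x 75 x 66 mm; origin at the centre of its underside. The strip of desk from x = 0.44 to 0.50, y = -0.20 to 0.06 is always clear
Mind the look-alikes: they are no part of the job. Leave any turquoise look-alike of the carton_top alone.

How it is judged:
By the outcome, as a careful person would: the job done as asked, in the order asked, and still so for the second after the job is handed in, with the robot touching nothing.
It also fails if it takes over 72 s, if anything falls off the work surface, if the arm or the gripper's body presses on something with over 40 N, if the wrist force passes 120 N, or if a joint passes its speed limit or range.

### The arm

A 7-joint arm with a two-finger parallel gripper is mounted at the origin on a cart in front of the work surface, level with it; the furniture and walls round the work are solid. World frame = base frame: x ahead of the robot, y to its left, z up, the work surface at z = 0. Lengths are in m, angles in rad, forces in N, time in s.
With the tool pointing down it reaches from about 0.35 to 0.9 m from the base axis. Payload 19.9 kg.
Tool frame: the origin (TCP) lies between the finger pads; the fingertips stand 19 mm ahead of it and the grasp point (between the pads) is the TCP; z points along the fingers, y is the line along which they close (so a half turn about z gives the same grasp; the last joint's range is limited). The gripper opens to 94 mm and grips with 3 to 60 N. Pads are 16 mm wide; open, the fingers measure 119 mm over their backs; the gripper's body (75 mm by 177 mm) begins 78 mm behind the grasp point.
Start: joints at [1.276, 0.417, -0.01, 1.614, 0.005, 1.111, -0.053], TCP at [0.157, -0.605, 0.224] pointing down, gripper open.
Joint ranges: [-2.81, 2.81], [-0.39, 2.02], [-1.27, 1.25], [0.06, 2.57], [-1.19, 4.33], [0.19, 2], [-2.82, 2.82]. Speed limits (rad/s): [1.89, 1.89, 2.39, 2.39, 3.01, 3.01, 3.01].

### API

Orientations are given as a 3x3 rotation matrix whose columns are the frame's x, y, z axes.
In Python, from rig import robot gives the robot as it stands. Calls block until the motion is done:
- robot.move_ptp(position, orientation): joint-space move of the TCP to a pose.
- robot.move_linear(position, velocity=0.15, frame=None, threshold=None): straight line of the TCP; frame=None keeps the orientation; velocity is the mean speed in m/s. With threshold (N) it stops when the force on the tool has changed by that much, and returns True; else False.
- robot.goto_joints(angles): joint-space move.
- robot.gripper_to(opening): finger opening in m; the grip force is fixed at half the most; returns when the fingers have stopped.
- robot.pause(seconds).
- robot.ik(position, orientation): joint angles nearest the present ones, or None.
- robot.get_state(): the state.
- robot.grab_frame(name): name is "side" or "top" or "wrist"; returns the picture (384x512x3 uint8, red, green, blue); there is no depth.
- robot.camera_info(name): a dict with "fx", "fy", "cx", "cy" (pixels), "rvec" (rotation vector, rad) and "tvec" (3), from world to camera coordinates, as OpenCV has them. Camera axes: x right, y down, z forward; pixel columns grow to the right and rows downward; lengths in m; the calibration is good to about 2 mm. The wrist camera is an equidistant fisheye: a pixel r from the principal point sees the ray r / f radians off the axis. A picture is of the moment at which its call begins: read the wrist's pose just before it. camera_info takes no time and is no camera call; for the wrist camera it gives the pose at the moment of the call.
A pose or a line that the arm cannot do raises robot.PlanningError and nothing moves.
- robot.sign_off(): hands the job in; it is judged then, once.
The state is a dict: "time": time; "qpos": joint angles; "joint_vel": joint speeds; "effort": joint torques, N m; "ee_pos": TCP position; "tool_rot": TCP orientation; "force": force on the tool from outside, world axes, zero at the start; "moment": the same for the moment, N m; "opening": finger opening in m; "grasp_force": force on a finger pad.
Only numpy, scipy, OpenCV 4.12 (cv2) and the standard library are available. Lean on these libraries where they do the work, as an engineer would, in place of code of your own. Each camera call takes 0.05 s, during which the arm holds its last target. There are 200 camera calls.

## Working session

There is one attempt and no reset: what is moved stays moved. The work goes in short steps, each a Python script; the robot and the scene stay as the last script left them, time stands still between calls to the robot, and variables do not carry over. Pictures are saved under pics/ and viewed, at most 10 in all, crops included, and the job is handed in when it is done.

```bash
mkdir -p pics; ls; python3 - <<'E'
from rig import robot
import cv2,numpy as np
a=robot.grab_frame("top");b=robot.grab_frame("side")
for n,i in(("top",a),("side",b)):
    cv2.imwrite(f"pics/{n}0.png",i[:,:,::-1]); c=robot.camera_info(n);R=cv2.Rodrigues(np.array(c["rvec"],float))[0]
    print(n,c,-R.T@np.array(c["tvec"]))
s=robot.get_state();print(s["time"],s["ee_pos"],s["tool_rot"],s["opening"])
E
```

```text
pics
top {'fx': 474.94477668532204, 'fy': 474.94477668532204, 'cx': 249.91785970064493, 'cy': 186.8186831765583, 'rvec': array([ 2.05787908, -2.16608616,  0.21613739]), 'tvec': array([-0.10898431,  0.6110207 ,  1.02466954])} [ 0.38305456 -0.13595035  1.12692424]
side {'fx': 422.00148394650216, 'fy': 422.00148394650216, 'cx': 251.51761717866452, 'cy': 189.709406633921, 'rvec': array([ 0.72722758, -2.54787979,  1.22730925]), 'tvec': array([0.42279027, 0.3318038 , 0.80547214])} [0.15147873 0.58467889 0.75685899]
0.1 [ 0.15684584 -0.60467115  0.22389659] [[ 9.67956933e-01  2.51115995e-01 -3.65325851e-04]
 [ 2.51116246e-01 -9.67956355e-01  1.06108511e-03]
 [-8.71640370e-05 -1.11882394e-03 -9.99999370e-01]] 0.09390509764788607
```

```bash
python3 - <<'E'
import cv2
for n in("top","side"):
    i=cv2.imread(f"pics/{n}0.png"); cv2.imwrite(f"pics/{n}0b.png",cv2.resize(i,(800,600),interpolation=cv2.INTER_CUBIC))
E
```

```text
(no output)
```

View pics/top0b.png

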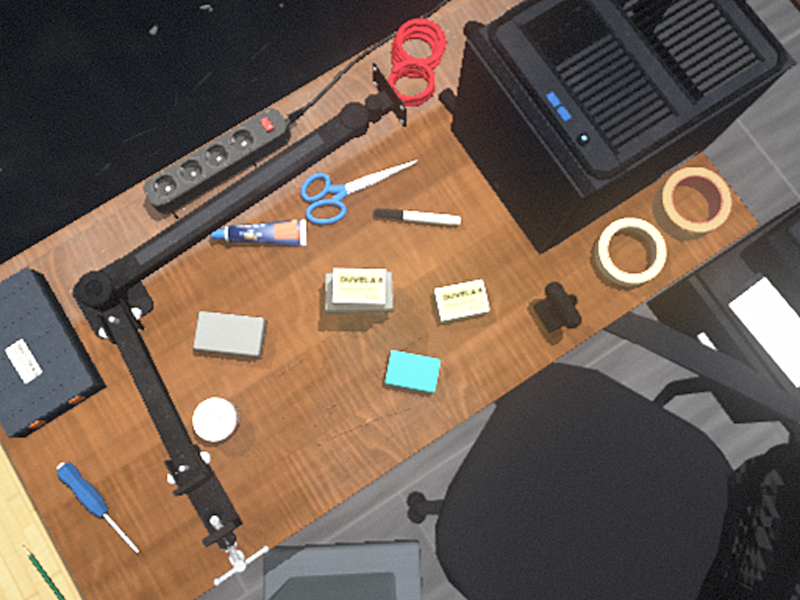

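View pics/side0b.png

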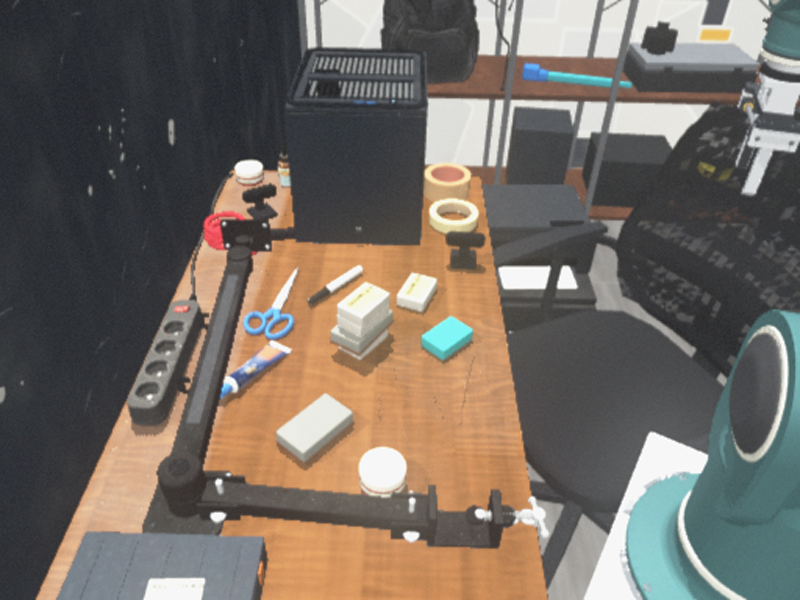

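The stack is at top(358,288) and side(363,310). The loose carton is at top(462,300) and side(417,291), and the lower block is at top(229,334) and side(315,428). The look-alike is the turquoise box at top(412,371), which I leave alone. Next I'll check these in enlarged crops with pixel ticks.

```bash
cat > h.py <<'E'
import cv2,numpy as np
def crop(img,x0,y0,x1,y1,k,name,step=10):
    c=cv2.resize(img[y0:y1,x0:x1],None,fx=k,fy=k,interpolation=cv2.INTER_CUBIC)
    for x in range(-(-x0//step)*step,x1,step):
        p=int((x+.5-x0)*k); cv2.line(c,(p,0),(p,6),(0,0,255),1); cv2.line(c,(p,c.shape[0]),(p,c.shape[0]-6),(0,0,255),1)
        if x%(2*step)==0: cv2.putText(c,str(x),(p-10,17),0,.35,(0,255,255),1)
    for y in range(-(-y0//step)*step,y1,step):
        p=int((y+.5-y0)*k); cv2.line(c,(0,p),(6,p),(0,0,255),1); cv2.line(c,(c.shape[1],p),(c.shape[1]-6,p),(0,0,255),1); cv2.putText(c,str(y),(8,p+4),0,.35,(0,255,255),1)
    cv2.imwrite(name,c)
def K(c): return np.array([[c["fx"],0,c["cx"]],[0,c["fy"],c["cy"]],[0,0,1.]])
def proj(c,P): return cv2.projectPoints(np.array(P,float).reshape(-1,3),np.array(c["rvec"],float),np.array(c["tvec"],float),K(c),None)[0].reshape(-1,2)
def ray(c,uv,fish=False):
    R=cv2.Rodrigues(np.array(c["rvec"],float))[0]; o=-R.T@np.array(c["tvec"],float)
    d=np.array([(uv[0]-c["cx"])/c["fx"],(uv[1]-c["cy"])/c["fy"],1.])
    if fish:
        r=np.hypot(d[0],d[1]); d=np.array([d[0]/r*np.sin(r),d[1]/r*np.sin(r),np.cos(r)])
    return o,R.T@d
def at_z(c,uv,z,fish=False):
    o,d=ray(c,uv,fish); return (o+d*(z-o[2])/d[2])[:2]
def tri(rays):
    A=sum(np.eye(3)-np.outer(d,d)/(d@d) for o,d in rays); b=sum((np.eye(3)-np.outer(d,d)/(d@d))@o for o,d in rays)
    return np.linalg.solve(A,b)
E
python3 - <<'E'
import cv2
from h import *
crop(cv2.imread("pics/top0.png"),118,160,318,256,4,"pics/tc.png")
crop(cv2.imread("pics/side0.png"),170,165,310,305,4,"pics/sc.png")
E
```

```text
(no output)
```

View pics/tc.png

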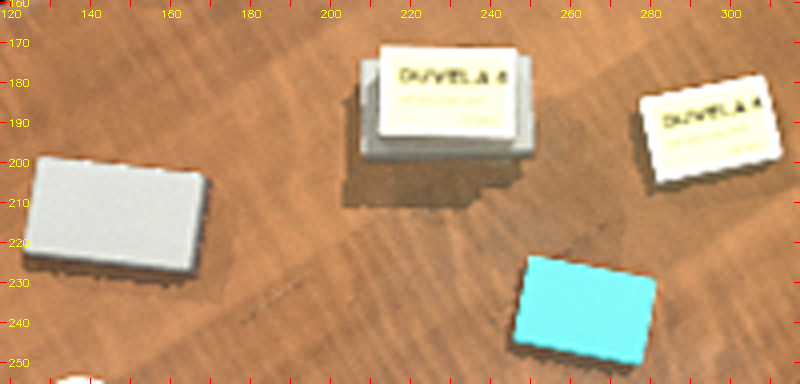

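View pics/sc.png

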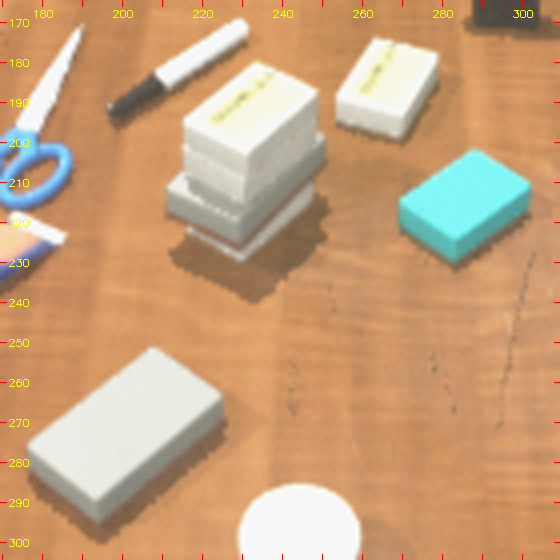

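The top crop shows carton_top with corners around (212,171), (247,172), (246,194) and (212,193), sitting on the grey stray block. The loose yellow carton is at (294,191), the lower block at (146,212) and the turquoise decoy at (264,236). The side crop confirms the stack order, with two cartons, then the grey block, then the base carton.

```bash
cat > fit0.py <<'E'
from h import *
from rig import robot
from scipy.optimize import least_squares
ct,cs=robot.camera_info("top"),robot.camera_info("side")
T=lambda L:np.array(L)/4+[117.5,159.5]
S=lambda L:np.array(L)/4+[169.5,164.5]
def box(p,w,l):
    x,y,z,a=p; c,s=np.cos(a),np.sin(a)
    return np.array([[x+c*u-s*v,y+s*u+c*v,z] for u,v in((w/2,l/2),(w/2,-l/2),(-w/2,-l/2),(-w/2,l/2))])
def fit(name,tp,sp,w,l,z0):
    tp=T(tp);P=np.array([at_z(ct,u,z0) for u in tp]); m=P.mean(0)
    d=P[0]-P[1]  # long axis, +y
    a0=np.arctan2(d[1],d[0])-np.pi/2
    p0=[*m,z0,a0]
    # order sides by nearest
    pr=proj(cs,box(p0,w,l)); sp=S(sp); idx=[int(np.argmin(np.hypot(*(sp-q).T))) for q in pr]
    f=lambda p:np.r_[(proj(ct,box(p,w,l))-tp).ravel(),(proj(cs,box(p,w,l))-sp[idx]).ravel()]
    r=least_squares(f,p0); print(name,idx,r.x.round(4),"rms",np.sqrt(np.mean(r.fun**2)).round(2),"edges",np.linalg.norm(np.diff(P,axis=0),axis=1).round(4))
    return r.x
if __name__=="__main__":
    fit("top",[(380,46),(518,49),(515,138),(378,135)],[(184,121),(257,62),(318,93),(245,157)],.05,.075,.092)
    fit("loose",[(640,99),(766,75),(782,156),(657,182)],[(337,95),(376,38),(438,58),(404,120)],.05,.075,.022)
    fit("lower",[(37,155),(205,175),(190,268),(23,250)],[(27,448),(153,347),(224,397),(97,500)],.059,.101,.026)
    for P in [(.44,-.2,0),(.44,.06,0),(.5,.06,0),(.5,-.2,0)]: print(P,proj(ct,P)*800/512)
    for n,u,z in(("tin",(214,419),.034),("strayTL",(np.array((361,58))/4+[117.5,159.5])*1.5625,.048),("strayTR",(np.array((529,56))/4+[117.5,159.5])*1.5625,.048),("clampTop",(355,118),.1),("glueR",(306,235),.02),("markL",(375,212),.01),("webcam",(557,308),.05),("turq",(412,371),.02)):print(n,at_z(ct,np.array(u)/1.5625,z))
E
python3 fit0.py
```

```text
top [0, 1, 2, 3] [ 0.611  -0.0948  0.092  -0.0772] rms 0.36 edges [0.0774 0.0508 0.0761]
loose [0, 1, 2, 3] [ 0.5964 -0.2471  0.0219  0.1428] rms 0.4 edges [0.0766 0.0497 0.0756]
lower [0, 1, 2, 3] [ 0.5635  0.1062  0.0246 -0.1594] rms 0.61 edges [0.1004 0.0554 0.0986]
(0.44, -0.2, 0) [[436.10053945 405.4832306 ]]
(0.44, 0.06, 0) [[263.18295182 414.38376185]]
(0.5, 0.06, 0) [[262.56798932 374.40382851]]
(0.5, -0.2, 0) [[433.61043597 365.63526058]]
tin [0.43528553 0.12573235]
strayTL [ 0.64330873 -0.04339996]
strayTR [ 0.63939843 -0.14139637]
clampTop [ 0.86328144 -0.10062506]
glueR [ 0.71023813 -0.01408809]
markL [ 0.74504643 -0.12247674]
webcam [ 0.5703253 -0.3839573]
turq [ 0.49158801 -0.16621342]
```

```bash
cat >> h.py <<'E'
def Rz(a):  # tool down, closing (tool y) along angle a in world
    y=np.array([np.cos(a),np.sin(a),0]); z=np.array([0,0,-1.]); return np.column_stack([np.cross(y,z),y,z])
E
python3 - <<'E'
from h import *
from rig import robot
c=robot.camera_info("wrist");s=robot.get_state();o,d=ray(c,(c["cx"],c["cy"]))
R=s["tool_rot"];print({k:c[k] for k in("fx","fy","cx","cy")},R.T@(o-s["ee_pos"]),R.T@d)
for p in[(.611,-.095,.2),(.47,-.03,.2),(.5635,.106,.2),(.596,-.247,.2)]:
    for a in(-.077,-.077+np.pi,np.pi/2,-np.pi/2):
        q=robot.ik(p,Rz(a)); print(p,round(a,2),None if q is None else np.round(q,2))
E
```

```text
{'fx': 297.3186396354542, 'fy': 297.3186396354542, 'cx': 258.1144299736917, 'cy': 187.98696770672697} [ 0.08469694  0.00090065 -0.16064962] [-2.88182493e-01 -7.52869750e-04  9.57575211e-01]
(0.611, -0.095, 0.2) -0.08 [ 0.59  0.51 -0.66  1.64  0.34  1.11 -0.24]
(0.611, -0.095, 0.2) 3.06 [-0.62  0.67  1.08  1.68 -0.63  1.19 -2.6 ]
(0.611, -0.095, 0.2) 1.57 [ 0.65  0.53 -0.75  1.64  0.39  1.13  1.37]
(0.611, -0.095, 0.2) -1.57 [ 0.4   0.46 -0.39  1.65  0.19  1.08 -1.62]
(0.47, -0.03, 0.2) -0.08 [ 0.65  0.23 -0.73  1.99  0.18  0.98 -0.25]
(0.47, -0.03, 0.2) 3.06 [ 0.92  0.33 -1.08  1.98  0.34  1.02  2.75]
(0.47, -0.03, 0.2) 1.57 [ 0.83  0.29 -0.96  1.99  0.28  1.    1.31]
(0.47, -0.03, 0.2) -1.57 [ 0.55  0.21 -0.62  1.99  0.15  0.98 -1.71]
(0.5635, 0.106, 0.2) -0.08 [ 0.5   0.53 -0.99  1.75  0.49  1.13 -0.72]
(0.5635, 0.106, 0.2) 3.06 [ 0.55  0.58 -1.08  1.75  0.55  1.16  2.37]
(0.5635, 0.106, 0.2) 1.57 [ 0.56  0.58 -1.09  1.75  0.56  1.16  0.87]
(0.5635, 0.106, 0.2) -1.57 [ 0.41  0.48 -0.85  1.75  0.4   1.1  -2.14]
(0.596, -0.247, 0.2) -0.08 [ 0.7   0.52 -0.49  1.57  0.26  1.12  0.07]
(0.596, -0.247, 0.2) 3.06 [-0.35  0.72  1.08  1.61 -0.67  1.22 -2.35]
(0.596, -0.247, 0.2) 1.57 [ 0.83  0.57 -0.69  1.57  0.38  1.15  1.63]
(0.596, -0.247, 0.2) -1.57 [ 0.52  0.49 -0.23  1.58  0.12  1.09 -1.32]
```

```bash
cat > w.py <<'E'
from h import *
import json
from rig import robot
def snap(name):
    c=robot.camera_info("wrist"); i=robot.grab_frame("wrist"); cv2.imwrite(f"pics/{name}.png",i[:,:,::-1])
    json.dump({k:np.array(v).tolist() for k,v in c.items()},open(f"pics/{name}.json","w")); return c,i
def load(n): return json.load(open(f"pics/{n}.json"))
def fproj(c,P):
    R=cv2.Rodrigues(np.array(c["rvec"],float))[0]; X=np.array(P).reshape(-1,3)@R.T+np.array(c["tvec"])
    r=np.hypot(X[:,0],X[:,1]); th=np.arctan2(r,X[:,2]); return np.c_[c["cx"]+c["fx"]*th*X[:,0]/r,c["cy"]+c["fy"]*th*X[:,1]/r]
E
python3 - <<'E'
from w import *
import time
robot.move_ptp((.611,-.14,.24),Rz(-.077)); c,_=snap("w1"); print(robot.get_state()["time"])
print(fproj(c,[(.611,-.095,.092)]))
from fit0 import box
print(fproj(c,box((.611,-.0948,.092,-.077),.05,.075)))
E
```

```text
2.4667
[[254.42524324 137.19587249]]
[[278.67714798 101.12112079]
 [277.97586916 171.91975076]
 [231.2302246  172.0414447 ]
 [229.90765826 101.34634466]]
```

```bash
python3 - <<'E'
from h import *
crop(cv2.imread("pics/w1.png"),180,70,330,190,5,"pics/w1c.png")
E
```

```text
(no output)
```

View pics/w1c.png

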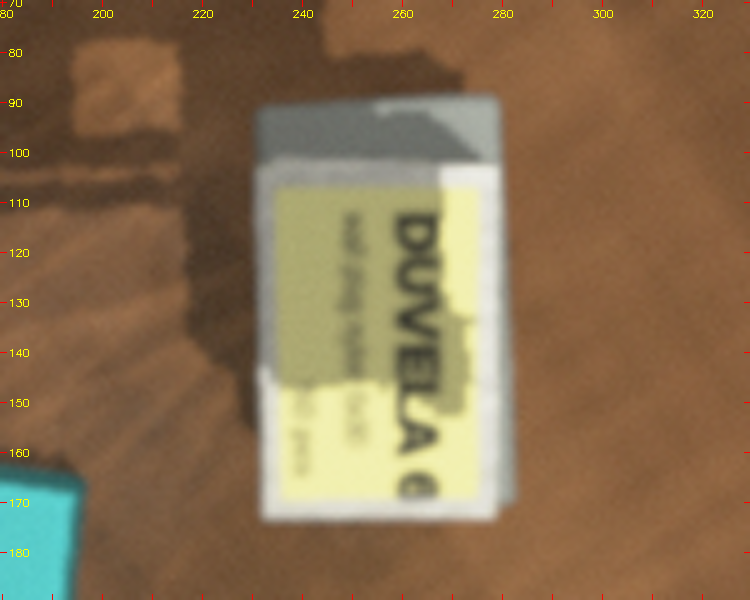

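The wrist crop agrees with the two-camera fit to about 1 px: carton_top corners are at (231,101), (279,102), (279,173) and (232,173). Next I'll lift the upper pair.

```bash
python3 - <<'E'
from w import *
c=load("w1")
P=np.array([at_z(c,u,.092,True) for u in((231.1,101.5),(279.5,101.9),(278.9,173.5),(231.9,173.5))]);m=P.mean(0)
print(P.round(4),m, np.linalg.norm(P-np.roll(P,1,0),axis=1))
d=P[0]+P[1]-P[2]-P[3]; a=np.arctan2(d[1],d[0])-np.pi/2; print("yaw",a)
x,y=(m+[.611,-.0948])/2
robot.move_linear((x,y,.13),.25,Rz(-.077)); print(robot.move_linear((x,y,.0715),.1,None,8))
robot.gripper_to(.03); s=robot.get_state(); print(s["opening"],s["grasp_force"],s["ee_pos"],s["time"])
robot.move_linear((x,y,.085),.05); robot.move_linear((x,y,.15),.2)
s=robot.get_state(); print(s["opening"],s["force"],s["time"]); snap("w2")
E
```

```text
[[ 0.5902 -0.0558]
 [ 0.6396 -0.0602]
 [ 0.6339 -0.1359]
 [ 0.5837 -0.1319]] [ 0.61185786 -0.09595405] [0.07643027 0.04962556 0.07594177 0.05033771]
yaw -0.0794852243765245
False
0.05016172772040752 29.860142022371292 [ 0.61144854 -0.09536671  0.07153755] 4.575
0.050192385832095655 [-0.66348636  0.01676071 -2.2579168 ] 5.4667
```

```bash
python3 - <<'E'
from w import *
t=lambda:round(robot.get_state()["time"],1)
X,Y=.465,-.035
robot.move_linear((X,Y,.13),.2,Rz(0)); robot.move_linear((X,Y,.035),.15); print("touch",robot.move_linear((X,Y,.0215),.03,None,4),robot.get_state()["ee_pos"],t())
robot.gripper_to(.066); robot.move_linear((X,Y,.13),.2)
robot.move_ptp((X,Y,.13),Rz(-np.pi/2)); robot.gripper_to(.094)
print(robot.move_linear((X,Y,.024),.12,None,8)); robot.gripper_to(.06); s=robot.get_state();print(s["opening"],s["ee_pos"],t())
robot.gripper_to(.092); robot.move_linear((X,Y,.15),.25)
robot.move_ptp((.611,-.14,.2),Rz(-.077)); snap("w3")
robot.move_ptp((.5635,.065,.2),Rz(-.159)); snap("w4"); print(t())
from fit0 import box
print(fproj(load("w3"),box((.611,-.0948,.048,-.077),.059,.101)),fproj(load("w4"),box((.5635,.106,.026,-.159),.059,.101)))
A=cv2.imread("pics/w3.png");B=cv2.imread("pics/w4.png")
crop(A,190,70,340,230,3.5,"pics/w3c.png");crop(B,190,70,340,230,3.5,"pics/w4c.png")
C=np.hstack([cv2.imread("pics/w3c.png")[:,:400],cv2.imread("pics/w4c.png")[:,:400]]);cv2.imwrite("pics/w34.png",C)
E
```

```text
touch True [ 0.4651091  -0.03517581  0.02290722] 7.7
False
0.07499285010158165 [ 0.46524974 -0.03507743  0.02435571] 12.3
15.8
[[283.25933913  90.66831751]
 [281.93765772 184.43546074]
 [228.0646433  184.47035311]
 [226.2421242   90.84798318]] [[277.73594736  93.87701833]
 [276.81071982 181.46349235]
 [226.43689774 181.54324525]
 [224.60542209  94.19107877]]
```

View pics/w34.png

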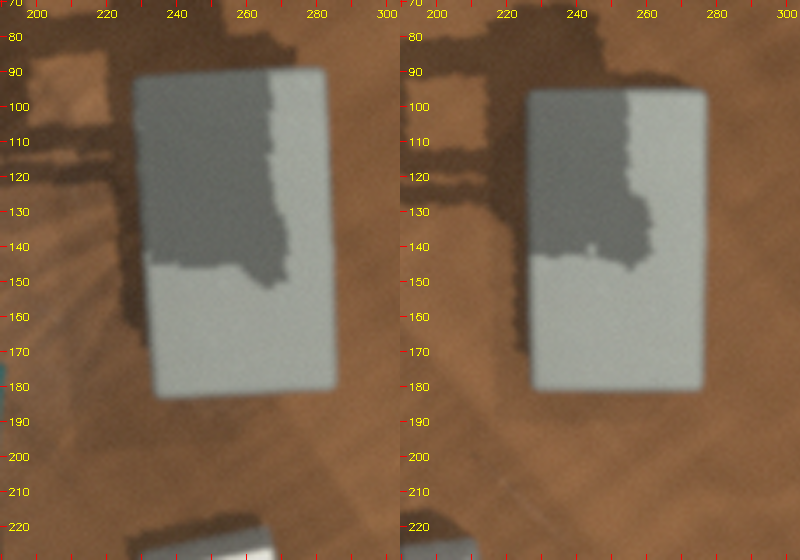

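The left crop shows the bare stray block with corners (228,91), (283,89), (286,181) and (234,183). The right crop shows the lower block with corners (226,95), (277,96), (276,181) and (227,181).

```bash
cat >> w.py <<'E'
from scipy.optimize import least_squares
def wfit(n,uv,z,w,l,g):
    from fit0 import box
    c=load(n); f=lambda p:(fproj(c,box((p[0],p[1],z,p[2]),w,l))[[3,0,1,2]]-np.array(uv)).ravel()
    r=least_squares(f,g); print(n,r.x.round(4),"rms",np.sqrt(np.mean(r.fun**2)).round(2)); return r.x
E
python3 - <<'E'
from w import *
t=lambda:round(robot.get_state()["time"],1)
st=wfit("w3",[(227.8,91.5),(282.6,89.2),(285.8,180.6),(234.1,183.2)],.048,.059,.101,[.611,-.095,-.08])
lo=wfit("w4",[(226.1,95.2),(277.2,95.8),(276.4,180.9),(226.9,180.9)],.026,.059,.101,[.5635,.106,-.16])
np.save("lo.npy",lo);np.save("st.npy",st)
E
```

```text
w3 [ 0.614  -0.0935 -0.028 ] rms 1.09
w4 [ 0.5637  0.1054 -0.1653] rms 0.92
```

```bash
python3 - <<'E'
from w import *
t=lambda:round(robot.get_state()["time"],1)
st=np.load("st.npy");lo=np.load("lo.npy")
robot.gripper_to(.092)
robot.move_ptp((*st[:2],.12),Rz(st[2])); print(robot.move_linear((*st[:2],.046),.12,None,8))
robot.gripper_to(.04); s=robot.get_state(); print(s["opening"],s["ee_pos"],t())
robot.move_linear((*st[:2],.055),.04); robot.move_linear((*st[:2],.13),.25)
s=robot.get_state(); print(s["opening"],s["force"],t())
robot.move_ptp((*lo[:2],.12),Rz(lo[2])); robot.move_linear((*lo[:2],.06),.15)
print("touch",robot.move_linear((*lo[:2],.0485),.03,None,4),robot.get_state()["ee_pos"],t())
robot.gripper_to(.08); robot.move_linear((*lo[:2],.13),.25)
robot.move_ptp((.5635,.065,.2),Rz(-.159)); snap("w5")
robot.move_ptp((.611,-.14,.2),Rz(-.077)); snap("w6")
robot.move_ptp((.59,-.29,.2),Rz(.143)); snap("w7"); print(t())
from fit0 import box
print(fproj(load("w6"),box((.612,-.0945,.022,-.077),.05,.075)).round(1),fproj(load("w5"),box((*lo[:2],.052,lo[2]),.059,.101)).round(1),fproj(load("w7"),box((.5964,-.247,.022,.143),.05,.075)).round(1))
L=[]
for n in("w5","w6","w7"):
    crop(cv2.imread(f"pics/{n}.png"),205,80,295,200,3,"pics/x.png");L.append(cv2.imread("pics/x.png"))
cv2.imwrite("pics/w567.png",np.hstack(L))
E
```

```text
False
0.05844429454626938 [ 0.61408116 -0.09354636  0.04614405] 18.2
0.05875328969714912 [-0.46632511 -0.00104629  0.04100919] 19.0
touch True [0.5640655  0.1053225  0.04974995] 20.8
23.9
[[278.2 103.5]
 [277.4 168.3]
 [234.6 168.2]
 [233.7 103.6]] [[280.5  94.3]
 [278.8 188.9]
 [224.5 188.6]
 [222.9  94.3]] [[290.5 106.6]
 [289.2 170.8]
 [246.6 170.8]
 [246.2 106.3]]
```

View pics/w567.png

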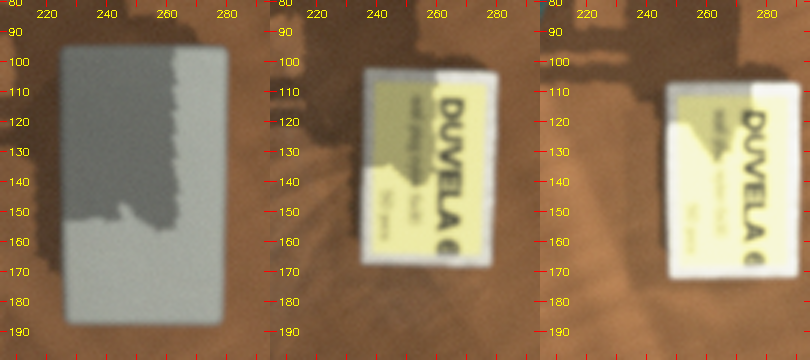

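Left is the stray block sitting squarely over the lower one, with corners (225,95) to (279,188). The middle shows the bare base carton with corners (236,102), (281,104), (278,168) and (235,167). The right shows the loose carton with corners (247,107), (291,107), (291,172) and (247,172).

```bash
python3 - <<'E'
from w import *
wfit("w5",[(225.2,95.2),(280.2,95.5),(278.5,187.5),(226.5,187.2)],.052,.059,.101,[.5635,.106,-.16])
np.save("ba.npy",wfit("w6",[(236.2,102.2),(280.5,103.8),(278.2,168.2),(234.8,166.8)],.022,.05,.075,[.611,-.095,-.08]))
np.save("lc.npy",wfit("w7",[(246.5,106.8),(291.2,107.2),(290.5,171.8),(246.8,172.2)],.022,.05,.075,[.596,-.247,.143]))
E
```

```text
w5 [ 0.5647  0.1054 -0.1666] rms 1.22
w6 [ 0.6137 -0.0939 -0.1064] rms 0.19
w7 [ 0.5972 -0.2479  0.1471] rms 0.39
```

```bash
python3 - <<'E'
from w import *
t=lambda:round(robot.get_state()["time"],1)
ba=np.load("ba.npy"); B=(ba[0]-.0006,ba[1]); X,Y=.4652,-.0351
robot.gripper_to(.085); robot.move_ptp((X,Y,.14),Rz(0)); print(robot.move_linear((X,Y,.0245),.13,None,8))
robot.gripper_to(.03); s=robot.get_state(); print(s["opening"],s["ee_pos"],t())
robot.move_linear((X,Y,.035),.05); robot.move_linear((X,Y,.14),.25); print(robot.get_state()["force"])
robot.move_linear((*B,.11),.2,Rz(ba[2])); robot.move_linear((*B,.056),.12)
print("touch",robot.move_linear((*B,.0445),.03,None,4),robot.get_state()["ee_pos"],t())
robot.gripper_to(.07); robot.move_linear((*B,.15),.25)
robot.move_ptp((.611,-.14,.2),Rz(-.077)); snap("w8"); i=robot.grab_frame("side"); cv2.imwrite("pics/side8.png",i[:,:,::-1]); print(t())
crop(cv2.imread("pics/w8.png"),205,70,305,200,4,"pics/x.png");crop(i[:,:,::-1].copy(),205,165,265,230,7,"pics/y.png")
a=cv2.imread("pics/x.png");b=cv2.imread("pics/y.png");b=cv2.resize(b,(400,433));b=np.vstack([b,np.zeros((520-433,400,3),np.uint8)])
cv2.imwrite("pics/w8c.png",np.hstack([a,b]))
E
```

```text
False
0.050029798738530494 [ 0.46521922 -0.035136    0.02457241] 27.0
[ 0.25562597 -0.4540379  -2.41404438]
touch True [ 0.61348362 -0.09397386  0.04604564] 29.8
31.4
```

View pics/w8c.png

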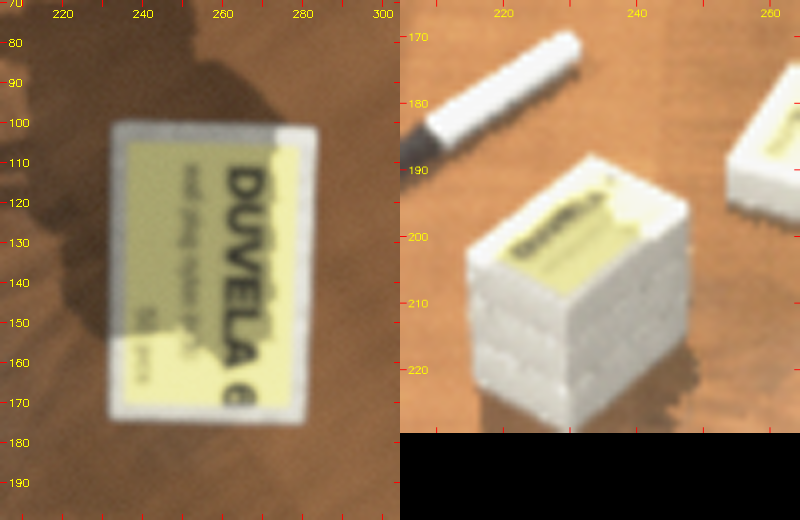

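The pair sits flush on the base carton. The side view shows straight vertical edges, and the wrist-view top corners are (232,100), (284,101), (280,175) and (232,174). The loose carton goes on next.

```bash
python3 - <<'E'
from w import *
t=lambda:round(robot.get_state()["time"],1)
p=wfit("w8",[(232.2,99.8),(283.8,101.2),(280.5,175.5),(231.8,174)],.066,.05,.075,[.613,-.094,-.1])
B=(.6135,-.0940);ba=np.load("ba.npy"); lc=np.load("lc.npy"); x,y=lc[0]-.0006,lc[1]
robot.gripper_to(.092)
# square up the loose carton along its y first so that its place in the grip is exact
robot.move_ptp((x,y,.12),Rz(lc[2]-np.pi/2)); print(robot.move_linear((x,y,.023),.12,None,8)); robot.gripper_to(.06); s=robot.get_state(); print(s["opening"],t())
robot.gripper_to(.092); robot.move_linear((x,y,.12),.25); robot.move_ptp((x,y,.12),Rz(lc[2]))
print(robot.move_linear((x,y,.023),.12,None,8)); robot.gripper_to(.03); s=robot.get_state(); print(s["opening"],s["ee_pos"],t())
robot.move_linear((x,y,.035),.05); robot.move_linear((x,y,.15),.25); print(robot.get_state()["force"])
robot.move_linear((*B,.15),.2,Rz(ba[2])); robot.move_linear((*B,.1),.12)
print("touch",robot.move_linear((*B,.087),.03,None,4),robot.get_state()["ee_pos"],t())
robot.gripper_to(.07); robot.move_linear((*B,.18),.25)
robot.move_ptp((.5,-.35,.3),Rz(0)); i=robot.grab_frame("side")[:,:,::-1].copy(); j=robot.grab_frame("top")[:,:,::-1].copy(); print(t())
crop(i,170,155,310,305,3.5,"pics/x.png");crop(j,118,150,318,256,1.5,"pics/y.png")
a=cv2.imread("pics/x.png");b=cv2.imread("pics/y.png");b=np.vstack([b,np.zeros((a.shape[0]-b.shape[0],b.shape[1],3),np.uint8)])
cv2.imwrite("pics/f.png",np.hstack([a,b]))
E
```

```text
w8 [ 0.6137 -0.0939 -0.1053] rms 0.16
False
0.07483952083908109 34.4
False
0.04966199679096324 [ 0.59668901 -0.24790399  0.0230359 ] 38.4
[-1.27732554  0.34961795 -1.59646426]
touch True [ 0.61369262 -0.09407328  0.08862504] 41.3
43.6
```

View pics/f.png

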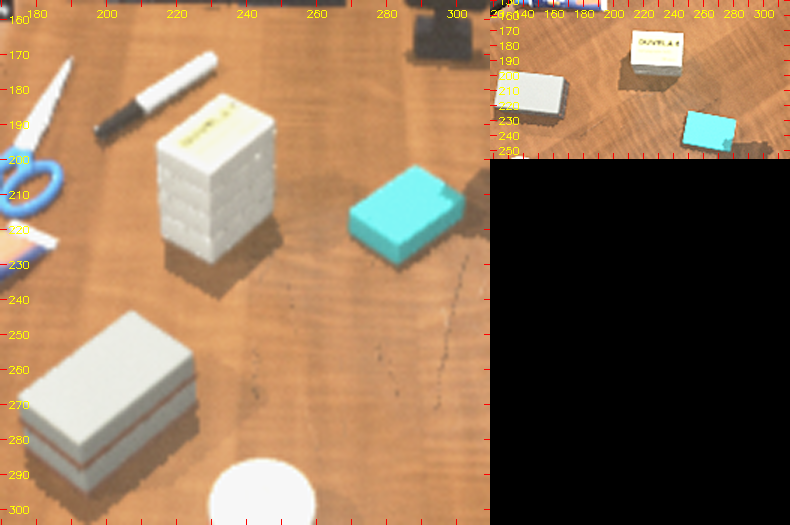

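The side view shows a straight four-carton column at (215,205) and two blocks stacked squarely at (195,270). The other things on the desk look unmoved.

```bash
python3 -c "
from rig import robot
print(robot.sign_off())"
```

```text
the job is handed in; nothing more can be done
None
```

The job is done and handed in at about 44 s: the stray block sits squarely on the lower block, and all four cartons stand in one square column on the base carton.

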